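# Key the knurled cap onto the filter head and hold it home

## Robot

A 6-joint arm with a two-finger parallel gripper is mounted at the origin on a cart in front of the work surface, level with it; the furniture and walls round the work are solid. World frame = base frame: x ahead of the robot, y to its left, z up, the work surface at z = 0. Lengths are in m, angles in degrees, forces in N, time in s.
With the tool pointing down it reaches from about 0.275 to 0.825 m from the base axis. Payload 4.9 kg.
Tool frame: the origin (TCP) lies at the very end of the fingers, on their centre line; the grasp point (between the pads) lies 19 mm behind it; z points along the fingers, y is the line along which they close (so a half turn about z gives the same grasp; the last joint's range is limited). The gripper opens to 85 mm and grips with 20 to 120 N. Pads are 22 mm wide; open, the fingers measure 114 mm over their backs; the gripper's body (76 mm by 85 mm) begins 54 mm behind the grasp point. The pads swing forward as they close: fully open they stand 13 mm farther back than shut.
Start: joints at [68.228, 18.69, -11.035, 60.275, 0, 82.311], TCP at [0.134, 0.533, 0.231] pointing down, gripper open.
Joint ranges: [-152.03, 152.03], [-55.5, 102.48], [-74.3, 77.21], [-110.64, 120.58], [-84.22, 78.4], [-180, 180]. Speed limits (degrees/s): [147.25, 147.25, 180, 180, 180, 180].

## Interface

Orientations are given as a 3x3 rotation matrix whose columns are the frame's x, y, z axes.
In Python, from cell import arm, eyes, nets gives the robot as it stands. The module is installed in compiled form; this text tells all that it offers.
- The arm moves only by the tool arm_command, never from a script. Its argument "targets" is a list that holds one entry, the list of rows, each a list of 7 numbers: the shift along the tool's x, y, z in cm, then the turn, a rotation vector about the tool's x, y, z in degrees, then the finger opening in cm, from 0 to 8.54. A call has 1 to 5 rows; each row shifts and turns the commanded pose from where the row before left it, along the tool's axes as they then stand; what a row does not reach is not made up. A row lasts 1/12 s, in which the tool goes at most 41.7 mm and 7.16 degrees, less where a joint would pass 70% of its speed; a pose out of reach is approached as far as the arm can. A call is refused whole if a number of a shift passes 4.17 or a number of a turn 7.16, either way. A call with a gripper value outside its range is refused whole. The fingers move at their own pace and stop on an object; "grip_force" is the grip in N (left out, the last holds). Time passes only in rows, so rows that do not move let the fingers close. It gives the time, the measured TCP pose, the force, the opening and the grip force at its end, in the units of the state.
- arm.get_obs(): the state, without advancing time (a new reading comes with each control period).
- eyes.read_camera(name): name is "scene" or "top" or "wrist"; returns the picture (384x512x3 uint8, red, green, blue); there is no depth.
- eyes.camera_params(name): a dict with "fov_y" (degrees; the focal length in pixels is half the picture's height over the tangent of half this angle, whatever the lens; pixels are square), "cx", "cy" (the principal point, pixels), "k1" (the pictures are not rectified: a ray, as slopes to the right and down, at radius r is drawn at 1 + k1 r^2 times it, then the intrinsics apply), "view" (4x4, takes a point from world to camera coordinates); the wrist camera has in their place "hand_eye" (4x4, takes a point from camera to tool coordinates, whose origin is the TCP and whose axes are the flange's). Camera axes: x right, y up, looking along -z (the intrinsics and any distortion apply to the point x, -y, -z); pixel columns grow to the right and rows downward; lengths in m; the calibration is good to about 2 mm. A picture is of the moment at which its call begins: read the wrist's pose just before it. camera_params takes no time and is no camera call.
- arm.job_done(): hands the job in; it is judged then, once.
Trained networks look in the newest picture that a camera, given by its name, has taken for a name from the list of things; names that differ only in an ending like _2 or _b are one class to them, and where a whole thing is asked for, a point or a joint stands for the part that bears it (a point fixed in the world has none). Each returns a list of dicts, best first, with "conf" (0 to 1); they miss things now and then, are a little off and sometimes report something else, mostly with a low value. They report only what shows in the picture. A call takes as long as a camera call. They do not tell look-alikes from the thing itself.
- nets.trace(target, camera): "pixels" (384x512 bool, what is visible of it) and "uv" ([column, row] in pixels, amid what is visible of it).
The state is a dict: "time": time; "qpos": joint angles; "qvel": joint speeds; "effort": joint torques, N m; "tool_pos": TCP position; "eef_rot": TCP orientation; "force": force on the tool from outside, world axes, zero at the start; "torque": the same for the moment, N m; "opening": finger opening in m; "grip_force": force on a finger pad.
Only numpy, scipy, OpenCV 4.12 (cv2) and the standard library are available. Lean on these libraries where they do the work, as an engineer would, in place of code of your own. Each camera call takes 0.05 s, during which the arm holds its last target. There are 200 camera calls.

## Task

Pick up the knurled metal collar and set it, open side down, over the pinned post of the filter head. Turn it until its hidden keyways drop over the pins, push it down against the spring plunger until its rim is fully home on the head, and finish holding it pushed home in the gripper - it springs up again if let go. Leave the tape roll, the bearing and the yellow screwdriver where they lie.

Things in the scene. Friction and masses are not known exactly. Their poses are not given: they have to be found in the camera images.
- collar: Loose knurled collar, a deep aluminium cap standing open side down: 58 mm outside diameter (60 over the dark knurl ribs), 43.5 mm tall, closed top with a blue disc, 0.14 to 0.26 kg. Origin: centre of the underside (rim); z up along its axis. Grip it round the side, 8 to 15 mm below the top.
- collar_top (a point): Centre of the collar's top face, 43.5 mm above its underside.
- filter_head: Fixed filter head: grey plate 110 x 140 x 12 mm, on it an aluminium drum of 68 mm diameter with a brass pipe port either side (along y). Origin: centre of the underside on the bench; z up. On the drum's axis stands a steel post, 30 mm diameter up to 64 mm above the bench, then tapering to 22 mm at its top, 70 mm above the bench.
- seat (a point): Centre of the drum's flat top face, 40 mm above the bench, on the post's axis: the collar's underside is here when it is home.
- plunger (a joint): Sprung brass plunger, 15 mm diameter, in the post's top, its tip 91 mm above the bench when free. Value in m: 0 free (up), grows as pushed down; about 0.015 with the collar home. The collar's closed top meets it 15 mm above home; it pushes up with 4 N at first, 10 N at home, enough to lift the collar by itself.
- tape_roll: Bystander: black tape roll, 68 mm diameter, 19 mm tall, loose on the bench. Origin: centre of the underside.
- bearing: Bystander: steel ball bearing, 63 mm diameter, 15 mm tall, loose on the bench. Origin: centre of the underside.
- screwdriver_c: Bystander: screwdriver with yellow handle, 190 mm long, 28 mm thick, loose on the bench. Origin: centre of the underside.
- keyways (a point): Centre of the lug ring inside the collar's rim, 3.5 mm above its underside: 7 mm high, bore 36 mm diameter, cut by four keyways 90 degrees apart, each about 11 mm wide, hidden from outside. Their angle is not given; centred, they clear the pins within about 0.14 rad either way, so some angle within any quarter turn fits.
- pins (a point): Point on the post's axis, 54 mm above the bench, level with the four radial key pins: 5 mm thick, 7 mm out of the post, 90 degrees apart; their angle differs every time and is not given. A collar not keyed is stopped by them with its underside 56.5 mm above the bench, 16.5 mm short of home; keyed, it slides down onto the drum.
Mind the look-alikes: they are no part of the job. What is shaped like the collar but green is not meant.

How it is judged:
By the outcome, as a careful person would: the job done as asked, in the order asked, and still so for the second after the job is handed in, while the arm keeps its last pose, push and grip.
It also fails if it takes over 45 s, if anything falls off the work surface, if the arm or the gripper's body presses on something with over 40 N, if the wrist force passes 120 N, or if a joint passes its speed limit or range.

## Working session

There is one attempt and no reset: what is moved stays moved. The work goes in short steps, Python scripts to look and compute and a tool call to move; the robot and the scene stay as the last step left them, time stands still between calls to the robot, and variables do not carry over. Pictures are saved under pics/ and viewed, at most 10 in all, crops included, and the job is handed in when it is done.

Besides the shell and the picture viewer there is one more tool, called after "Call:" by a JSON object that holds its "op" and its "data", one argument or row to a line. arm_command: Moves the arm, as the interface text tells. Its arguments: {"type":"object","properties":{"targets":{"type":"array","items":{"type":"array","items":{"type":"array","items":{"type":"number"}}}},"grip_force":{"type":"number"}},"required":["targets"]}

```bash
mkdir -p pics
cat > h.py <<'E'
import numpy as np, cv2
from cell import arm, eyes, nets
def T(name):
    p=eyes.camera_params(name)
    if 'view' in p: return p,np.linalg.inv(np.array(p['view']))
    o=arm.get_obs(); M=np.eye(4); M[:3,:3]=np.array(o['eef_rot']); M[:3,3]=o['tool_pos']
    return p,M@np.array(p['hand_eye'])
def K(p):
    f=192/np.tan(np.radians(p['fov_y'])/2); return np.array([[f,0,p['cx']],[0,f,p['cy']],[0,0,1.]]),np.array([p['k1'],0,0,0,0.])
def ray(name,uv,z,PT=None):
    p,C=PT or T(name); k,d=K(p)
    a=cv2.undistortPoints(np.array(uv,float).reshape(-1,1,2),k,d).reshape(-1,2)
    D=np.c_[a[:,0],-a[:,1],-np.ones(len(a))]@C[:3,:3].T
    o=C[:3,3]; return o+D*((z-o[2])/D[:,2])[:,None]
def proj(name,P,PT=None):
    p,C=PT or T(name); k,d=K(p)
    q=(np.array(P,float).reshape(-1,3)-C[:3,3])@C[:3,:3]; q=q*[1,-1,-1]
    return cv2.projectPoints(q,np.zeros(3),np.zeros(3),k,d)[0].reshape(-1,2)
def save(im,n): cv2.imwrite('pics/'+n,im[:,:,::-1])
E
python3 - <<'E'
from h import *
ims=[]
for c in ['scene','top']:
    im=eyes.read_camera(c); ims.append(im)
    for t in ['collar','filter_head','plunger']:
        for r in nets.trace(t,c)[:3]:
            print(c,t,round(r['conf'],2),np.round(r['uv'],1),r['pixels'].sum(), np.round(ray(c,r['uv'],0.03),3))
save(cv2.resize(np.vstack(ims),(800//2*1,600)) if 0 else ims[0],'s.png'); save(ims[1],'t.png')
print(arm.get_obs()['eef_rot'],eyes.camera_params('wrist'))
E
```

```text
scene collar 0.56 [307.3 283.5] 717 [[ 0.35  -0.251  0.03 ]]
scene collar 0.55 [317.8 252.6] 512 [[ 0.475 -0.212  0.03 ]]
scene filter_head 0.73 [224.6 219.3] 1011 [[0.469 0.082 0.03 ]]
scene plunger 0.59 [318.1 253.6] 547 [[ 0.471 -0.215  0.03 ]]
scene plunger 0.43 [224.8 197.4] 27 [[0.574 0.163 0.03 ]]
top collar 0.83 [338.2 215.9] 347 [[ 0.475 -0.201  0.03 ]]
top collar 0.71 [356.1 253.3] 399 [[ 0.366 -0.252  0.03 ]]
top collar 0.7 [259.  132.9] 275 [[0.724 0.032 0.03 ]]
top filter_head 0.69 [232.2 203.5] 1618 [[0.51  0.109 0.03 ]]
[[-9.69939167e-01  2.43347474e-01 -1.38641053e-04]
 [ 2.43347503e-01  9.69939131e-01 -2.72576677e-04]
 [ 6.81425369e-05 -2.98120749e-04 -9.99999953e-01]] {'fov_y': 60.97570063981473, 'cx': 261.2775530428877, 'cy': 194.66832030438746, 'k1': -0.07285377986193373, 'hand_eye': array([[ 1.39332164e-04,  9.51175784e-01,  3.08649654e-01,
         7.94712768e-02],
       [ 9.99999990e-01, -1.32559409e-04, -4.29122902e-05,
        -4.37938049e-04],
       [ 9.72844106e-08,  3.08649657e-01, -9.51175793e-01,
        -1.41513480e-01],
       [ 0.00000000e+00,  0.00000000e+00,  0.00000000e+00,
         1.00000000e+00]])}
```

View pics/s.png

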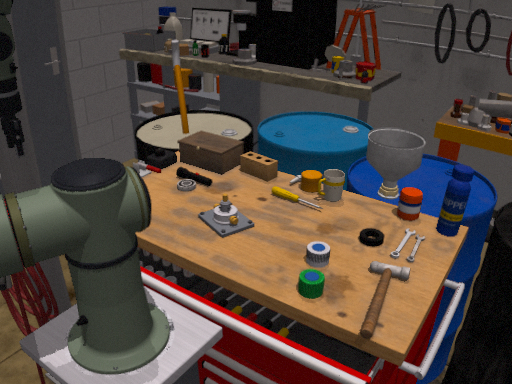

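View pics/t.png

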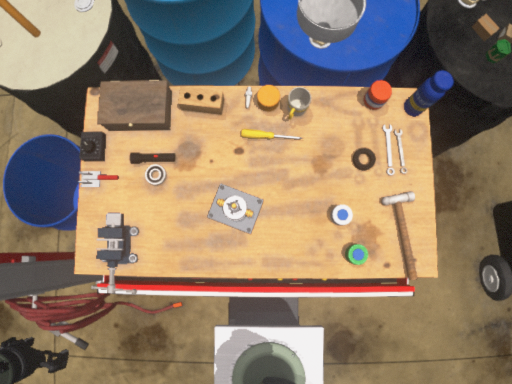

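The silver collar with the blue disc is at scene (318,252), top (342,214). The green look-alike is at top (357,254) and the filter head is at top (235,207).

Run:
```python
from h import *
im=cv2.imread('pics/t.png'); hsv=cv2.cvtColor(im,cv2.COLOR_BGR2HSV)
m=(hsv[...,0]>95)&(hsv[...,0]<130)&(hsv[...,1]>150); m[:,:325]=0;m[:,358:]=0;m[:200]=0;m[228:]=0
v,u=np.where(m); uv=[u.mean(),v.mean()]; print('collar',uv,m.sum(),ray('top',uv,.0435))
print('head',ray('top',[235,207],.07))
im=cv2.imread('pics/s.png'); hsv=cv2.cvtColor(im,cv2.COLOR_BGR2HSV)
m=(hsv[...,0]>95)&(hsv[...,0]<130)&(hsv[...,1]>150); m[:,:300]=0;m[:,335:]=0;m[:235]=0;m[265:]=0
v,u=np.where(m); print('collar scene',ray('scene',[u.mean(),v.mean()],.0435))
print('plunger scene',ray('scene',[224.8,197.4],.085))
```

```text
collar [np.float64(nan), np.float64(nan)] 0 [[nan nan nan]]
head [[0.49542342 0.09847341 0.07      ]]
collar scene [[ 0.48063332 -0.20926432  0.0435    ]]
plunger scene [[0.49264369 0.09806967 0.085     ]]<stdin>:4: RuntimeWarning: Mean of empty slice.
  ret = ret.dtype.type(ret / rcount)
```

Call:
{"op": "arm_command", "data": {
  "targets": [
    [[-3, -2.2, 0, 0, 0, 0, 8.5], [-3, -2.2, 0, 0, 0, 0, 8.5], [-3, -2.2, 0, 0, 0, 0, 8.5], [-3, -2.2, 0, 0, 0, 0, 8.5], [-3, -2.2, 0, 0, 0, 0, 8.5]]
  ]
}}

```text
time: 0.82
tool_pos: [0.2532, 0.389, 0.2314]
eef_rot: [[-0.97, 0.242, 0.0], [0.242, 0.97, 0.0], [-0.0, 0.0, -1.0]]
force: [-0.1, 1.0, 0.4]
opening: 0.0849
grip_force: 0.0
```

Call:
{"op": "arm_command", "data": {
  "targets": [
    [[-3, -2.2, 0, 0, 0, 0, 8.5], [-3, -2.2, 0, 0, 0, 0, 8.5], [-3, -2.2, 0, 0, 0, 0, 8.5], [-3, -2.2, 0, 0, 0, 0, 8.5], [-3, -2.2, 0, 0, 0, 0, 8.5]]
  ]
}}

```text
time: 1.23
tool_pos: [0.3722, 0.2456, 0.2316]
eef_rot: [[-0.97, 0.243, 0.001], [0.243, 0.97, 0.0], [-0.001, 0.001, -1.0]]
force: [0.8, 0.7, -0.6]
opening: 0.0847
grip_force: 0.0
```

Call:
{"op": "arm_command", "data": {
  "targets": [
    [[-3, -2.2, 0, 0, 0, 0, 8.5], [-3, -2.2, 0, 0, 0, 0, 8.5], [-3, -2.2, 0, 0, 0, 0, 8.5], [-3, -2.2, 0, 0, 0, 0, 8.5], [0, 0, 0, 0, 0, 0, 8.5]]
  ]
}}

```text
time: 1.65
tool_pos: [0.4706, 0.1281, 0.2315]
eef_rot: [[-0.968, 0.25, 0.003], [0.25, 0.968, -0.002], [-0.004, -0.001, -1.0]]
force: [1.0, -0.0, 0.6]
opening: 0.0851
grip_force: 0.0
```

Run:
```python
from h import *
print(arm.get_obs()['tool_pos'])
PT=T('wrist'); im=eyes.read_camera('wrist'); np.savez('w1.npz',im=im,C=PT[1]); save(im,'w1.png')
for t in ['plunger','filter_head']:
    for r in nets.trace(t,'wrist')[:2]: print(t,r['conf'],r['uv'],r['pixels'].sum(),ray('wrist',r['uv'],.091 if t=='plunger' else .04,PT))
```

```text
[0.47059975 0.12806952 0.23148197]
plunger 0.64 [243.3, 209.4] 249 [[0.49237392 0.10471209 0.091     ]]
filter_head 0.81 [244.4, 180.6] 10289 [[0.47922334 0.10673091 0.04      ]]
```

View pics/w1.png

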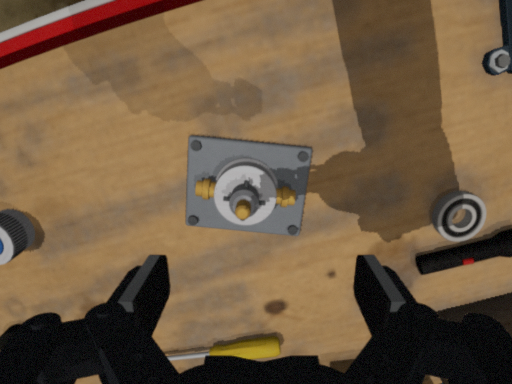

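The wrist view shows the head near (245,190): plunger tip at about (242,211), drum disc at about (246,194), ports left and right. I'll zoom in for the pins.

Run:
```python
from h import *
d=np.load('w1.npz'); im=d['im']; PT=(eyes.camera_params('wrist'),d['C'])
c=cv2.resize(im[145:240,185:315],None,fx=6,fy=6,interpolation=cv2.INTER_CUBIC)
# overlay hypotheses
P0=np.array([.492,.103])
a=np.linspace(0,2*np.pi,60)
for r,z,col in[(.034,.04,(255,0,0)),(.015,.064,(0,255,0)),(.0075,.091,(0,0,255))]:
    q=proj('wrist',np.c_[P0[0]+r*np.cos(a),P0[1]+r*np.sin(a),0*a+z],PT)
    cv2.polylines(c,[np.int32((q-[185,145]+.5)*6)],True,col,1)
save(c,'w1c.png')
```

```text
(no output)
```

View pics/w1c.png

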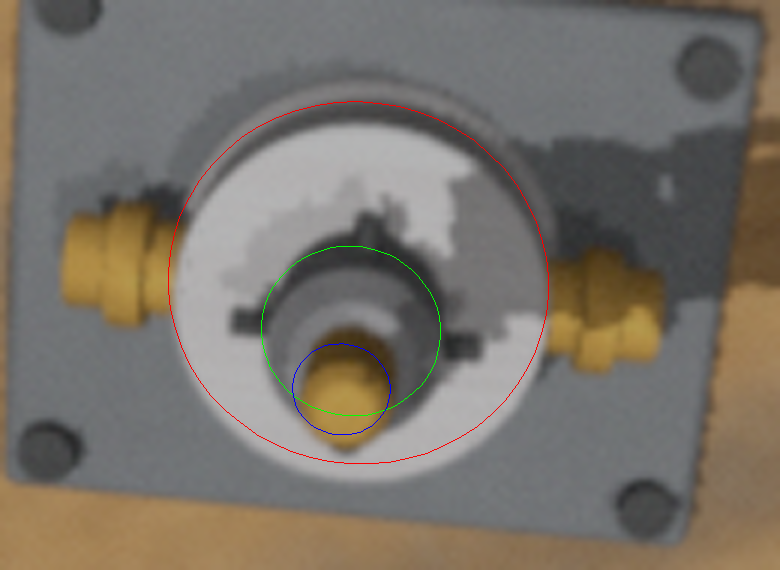

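The drum disc is centred at crop (360,302), about 3.5 mm beyond my overlay, so the post is at about (0.495, 0.102). The pins point near 69° mod 90. Next, the collar.

Call:
{"op": "arm_command", "data": {
  "targets": [
    [[-1, -3.6, 0, 0, 0, 0, 8.5], [-1, -3.6, 0, 0, 0, 0, 8.5], [-1, -3.6, 0, 0, 0, 0, 8.5], [-1, -3.6, 0, 0, 0, 0, 8.5], [-1, -3.6, 1.5, 0, 0, 0, 8.5]]
  ]
}}

```text
time: 2.22
tool_pos: [0.472, -0.0544, 0.2186]
eef_rot: [[-0.971, 0.24, 0.005], [0.24, 0.971, -0.001], [-0.005, 0.0, -1.0]]
force: [1.1, -0.1, -0.5]
opening: 0.0851
grip_force: 0.0
```

Call:
{"op": "arm_command", "data": {
  "targets": [
    [[-1, -3.6, 1.5, 0, 0, 0, 8.5], [-1, -3.6, 1.5, 0, 0, 0, 8.5], [-1, -3.6, 1.5, 0, 0, 0, 8.5], [-1, -3.6, 1.5, 0, 0, 0, 8.5], [0, 0, 0, 0, 0, 0, 8.5]]
  ]
}}

```text
time: 2.63
tool_pos: [0.4741, -0.2072, 0.154]
eef_rot: [[-0.969, 0.247, -0.002], [0.247, 0.969, -0.001], [0.002, -0.002, -1.0]]
force: [0.4, 0.4, 0.5]
opening: 0.0853
grip_force: 0.0
```

```bash
cat > look.py <<'E'
from h import *
import sys
o=arm.get_obs(); PT=T('wrist'); im=eyes.read_camera('wrist'); save(im,sys.argv[1])
np.savez(sys.argv[1]+'.npz',im=im,C=PT[1])
hsv=cv2.cvtColor(im,cv2.COLOR_RGB2HSV)
m=((hsv[...,0]>95)&(hsv[...,0]<130)&(hsv[...,1]>130)&(hsv[...,2]>60)).astype(np.uint8)
n,l,s,c=cv2.connectedComponentsWithStats(m)
R=np.array(o['eef_rot']); print('tcp',o['tool_pos'])
for i in range(1,n):
    if s[i,4]>150:
        P=ray('wrist',c[i],.0435,PT)[0]; print(c[i],s[i],P,'tool shift cm',100*R.T@(P-o['tool_pos']))
E
python3 look.py w2.png
```

```text
tcp [ 0.47405474 -0.20721625  0.15399813]
[164.42199017  66.64004914] [ 143   44   44   47 1628] [ 0.3628554  -0.25280918  0.0435    ] tool shift cm [ 9.63015695 -7.14700054 11.07785622]
[259.32782609 195.48782609] [ 240  177   39   38 1150] [ 0.47625455 -0.21005852  0.0435    ] tool shift cm [-0.30082762 -0.20116747 11.04973173]
```

View pics/w2.png

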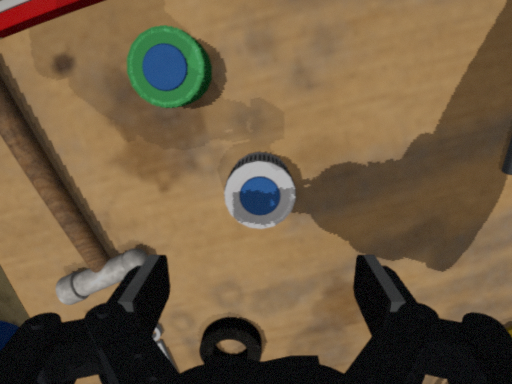

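The collar sits at (259,195), about 4 mm from the TCP line, and the green one at (164,67) is clear of the fingers. Descend.

Call:
{"op": "arm_command", "data": {
  "targets": [
    [[-0.4, -0.2, 2.5, 0, 0, 0, 8.5], [0, 0, 3.2, 0, 0, 0, 8.5], [0, 0, 3.2, 0, 0, 0, 8.5], [0, 0, 3.2, 0, 0, 0, 8.5], [0, 0, 2.1, 0, 0, 0, 8.5]]
  ]
}}

```text
time: 3.1
tool_pos: [0.4772, -0.2032, 0.0125]
eef_rot: [[-0.971, 0.24, -0.002], [0.24, 0.971, 0.002], [0.002, 0.001, -1.0]]
force: [-0.6, -0.8, 0.3]
opening: 0.0849
grip_force: 0.0
```

Call:
{"op": "arm_command", "data": {
  "targets": [
    [[0, 0, 0, 0, 0, 0, 7], [0, 0, 0, 0, 0, 0, 5], [0, 0, 0, 0, 0, 0, 4], [0, 0, 0, 0, 0, 0, 4], [0, 0, 0, 0, 0, 0, 4]]
  ],
  "grip_force": 70
}}

```text
time: 3.52
tool_pos: [0.4795, -0.2066, 0.016]
eef_rot: [[-0.97, 0.243, 0.003], [0.243, 0.97, -0.001], [-0.003, -0.001, -1.0]]
force: [0.7, -0.2, -1.8]
opening: 0.0562
grip_force: 74.3
```

Call:
{"op": "arm_command", "data": {
  "targets": [
    [[0, 0, 0, 0, 0, 0, 4], [0, 0, 0, 0, 0, 0, 4], [0, 0, 0, 0, 0, 0, 4], [0, 0, 0, 0, 0, 0, 4]]
  ]
}}

```text
time: 3.85
tool_pos: [0.4794, -0.2067, 0.0158]
eef_rot: [[-0.97, 0.243, 0.003], [0.243, 0.97, -0.0], [-0.003, 0.0, -1.0]]
force: [0.3, 2.7, 8.0]
opening: 0.0559
grip_force: 75.3
```

Call:
{"op": "arm_command", "data": {
  "targets": [
    [[0, 0, -1, 0, 0, 0, 4], [0, 0, -3, 0, 0, 0, 4], [0, 0, -3.5, 0, 0, 0, 4], [0, 0, -3.5, 0, 0, 0, 4], [0, 0, 0, 0, 0, 0, 4]]
  ]
}}

```text
time: 4.27
tool_pos: [0.4818, -0.2088, 0.1313]
eef_rot: [[-0.97, 0.243, 0.009], [0.243, 0.97, -0.006], [-0.01, -0.003, -1.0]]
force: [0.9, -0.1, -1.9]
opening: 0.0561
grip_force: 75.2
```

```bash
python3 look.py w3.png; python3 -c "
from h import *
o=arm.get_obs();print(o['force'],o['opening'],o['torque'])"
```

```text
tcp [ 0.48175854 -0.20883925  0.13129568]
[153.07986281  50.22537972] [ 129   24   49   53 2041] [ 0.36310919 -0.25316384  0.0435    ] tool shift cm [10.5175611  -7.15789874  8.69767754]
[261.2486886 291.9341917] [ 222  259   80   67 4194] [ 0.5598476  -0.22919206  0.0435    ] tool shift cm [-7.98019382 -0.04362409  8.86097055]
[ 0.69818024  0.13918074 -3.10625285] 0.05611221185852188 [ 0.01672276 -0.0175269  -0.0152825 ]
```

View pics/w3.png

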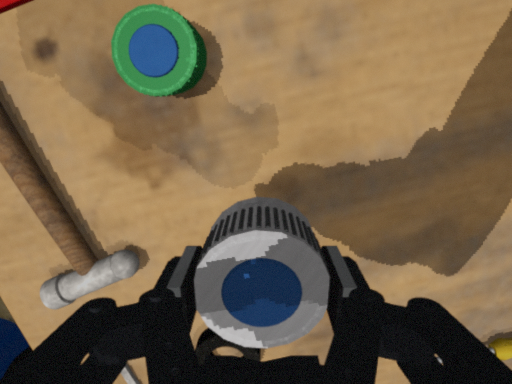

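The collar is gripped, with its blue disc at (261,292) in the wrist view. The green one is untouched.

Run:
```python
from h import *
p=eyes.camera_params('wrist'); PT=(p,np.array(p['hand_eye']))
for z in(-.024,-.0277,-.031):
  print(z,ray('wrist',[[261.2,291.9]],z,PT))
  a=np.linspace(0,2*np.pi,90); c=ray('wrist',[[261.2,291.9]],z,PT)[0]
  q=proj('wrist',np.c_[c[0]+.029*np.cos(a),c[1]+.029*np.sin(a),0*a+z],PT); print(q.min(0),q.max(0))
# actual top outline
im=np.load('w3.png.npz')['im']; g=cv2.cvtColor(im,cv2.COLOR_RGB2HSV)
print([tuple(map(int,im[292,c])) for c in range(188,205,2)],[tuple(map(int,im[r,261])) for r in range(340,352,2)],[tuple(map(int,im[r,261])) for r in range(224,244,2)])
```

```text
-0.024 [[-0.00184311 -0.00045685 -0.024     ]]
[192.61265272 229.04595979] [329.78814518 345.70803242]
-0.0277 [[ 0.00071734 -0.00045617 -0.0277    ]]
[190.3836705  226.83833946] [332.0171586  347.31959602]
-0.031 [[ 0.00300099 -0.00045557 -0.031     ]]
[188.27026678 224.73474549] [334.13059231 348.8403769 ]
[(8, 11, 13), (2, 5, 1), (12, 9, 13), (49, 47, 48), (99, 96, 97), (98, 97, 98), (95, 96, 95), (97, 94, 95), (94, 93, 94)] [(141, 138, 138), (173, 173, 173), (185, 184, 183), (187, 185, 185), (126, 113, 98), (104, 82, 55)] [(59, 59, 61), (65, 62, 62), (76, 74, 74), (114, 112, 111), (172, 171, 171), (174, 172, 172), (178, 176, 176), (178, 176, 177), (175, 174, 174), (174, 171, 172)]
```

Call:
{"op": "arm_command", "data": {
  "targets": [
    [[0.4, 2, -0.8, 0, 0, 0, 4], [0.8, 3.8, -1, 0, 0, 0, 4], [0.8, 3.8, -0.4, 0, 0, 0, 4], [0.8, 3.8, 0, 0, 0, 0, 4], [0.8, 3.8, 0, 0, 0, 0, 4]]
  ]
}}

```text
time: 4.73
tool_pos: [0.4841, -0.0294, 0.1459]
eef_rot: [[-0.97, 0.245, -0.001], [0.245, 0.97, 0.0], [0.001, -0.0, -1.0]]
force: [0.5, -0.2, -1.8]
opening: 0.0558
grip_force: 75.2
```

Call:
{"op": "arm_command", "data": {
  "targets": [
    [[0.8, 3.8, 0, 0, 0, 0, 4], [0.8, 3.8, 0, 0, 0, 0, 4], [0.6, 3.6, 0, 0, 0, 0, 4], [0.4, 2, 0, 0, 0, 0, 4], [0, 0, 0, 0, 0, 0, 4]]
  ]
}}

```text
time: 5.15
tool_pos: [0.4909, 0.1071, 0.1454]
eef_rot: [[-0.971, 0.238, -0.002], [0.238, 0.971, 0.001], [0.002, 0.001, -1.0]]
force: [0.0, 0.4, -2.4]
opening: 0.056
grip_force: 75.3
```

Run:
```python
from h import *
o=arm.get_obs(); print(o['tool_pos'],o['force'])
s=eyes.read_camera('scene'); t=eyes.read_camera('top'); save(s,'s2.png'); save(t,'t2.png')
R=np.array(o['eef_rot']); top=np.array(o['tool_pos'])+R@[0,0,-.026]; bot=np.array(o['tool_pos'])+R@[0,0,.0175]
a=np.linspace(0,2*np.pi,60)
def draw(im,cam,c0,sz,circ,f):
    x,y=c0; c=cv2.resize(im[y:y+sz[1],x:x+sz[0]],None,fx=f,fy=f,interpolation=cv2.INTER_CUBIC)
    for ctr,r,col in circ:
        q=proj(cam,np.c_[ctr[0]+r*np.cos(a),ctr[1]+r*np.sin(a),0*a+ctr[2]])
        cv2.polylines(c,[np.int32((q-[x,y]+.5)*f)],True,col,1)
    return c
s0=cv2.imread('pics/s.png')[:,:,::-1].copy(); t0=cv2.imread('pics/t.png')[:,:,::-1].copy()
H=[.495,.102]
hc=[((*H,.04),.034,(255,0,0)),((*H,.064),.015,(0,255,0)),((*H,.091),.0075,(0,0,255))]
cc=[(top,.029,(255,0,0)),(bot,.029,(0,255,0))]
A=np.hstack([draw(s0,'scene',(195,185),(60,50),hc,6),draw(t0,'top',(205,180),(60,50),hc,6)])
B=np.hstack([draw(s,'scene',(195,170),(60,50),cc,6),draw(t,'top',(205,180),(60,50),cc,6)])
save(np.vstack([A,B]),'c2.png')
```

```text
[0.49085344 0.10714893 0.1454422 ] [ 0.0041823   0.38171208 -2.42097024]
```

View pics/c2.png

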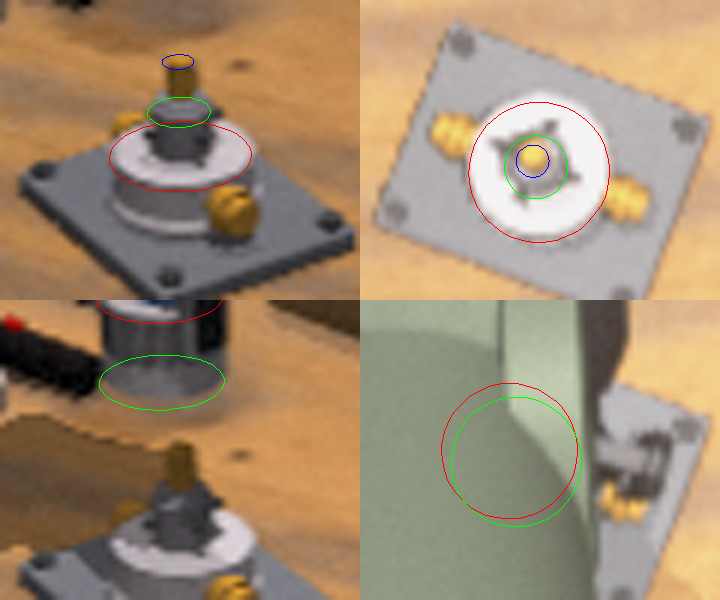

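The overlays put the post at about (0.4975, 0.1025): the top view agrees to 1–2 mm, the scene view to about 4 mm in depth. Collar pose matches its projection. Correct and descend in stages.

Call:
{"op": "arm_command", "data": {
  "targets": [
    [[-0.7, -0.25, 0, 0, 0, 0, 4], [0, 0, 1.5, 0, 0, 0, 4], [0, 0, 2, 0, 0, 0, 4], [0, 0, 1.5, 0, 0, 0, 4], [0, 0, 0, 0, 0, 0, 4]]
  ]
}}

```text
time: 5.67
tool_pos: [0.4961, 0.0973, 0.0934]
eef_rot: [[-0.969, 0.246, -0.005], [0.246, 0.969, -0.001], [0.005, -0.002, -1.0]]
force: [-0.5, -0.9, -2.0]
opening: 0.056
grip_force: 75.3
```

Call:
{"op": "arm_command", "data": {
  "targets": [
    [[0, 0, 0.5, 0, 0, 0, 4], [0, 0, 0.5, 0, 0, 0, 4], [0, 0, 0, 0, 0, 0, 4]]
  ]
}}

```text
time: 5.92
tool_pos: [0.4984, 0.0987, 0.0861]
eef_rot: [[-0.97, 0.244, 0.0], [0.244, 0.97, -0.0], [-0.0, -0.0, -1.0]]
force: [1.0, -0.7, -2.0]
opening: 0.0559
grip_force: 75.3
```

Call:
{"op": "arm_command", "data": {
  "targets": [
    [[0, 0.3, 0, 0, 0, 0, 4], [0, 0, 0.4, 0, 0, 0, 4], [0, 0, 0.4, 0, 0, 0, 4], [0, 0, 0, 0, 0, 0, 4]]
  ]
}}

```text
time: 6.25
tool_pos: [0.498, 0.1024, 0.0777]
eef_rot: [[-0.97, 0.243, -0.001], [0.243, 0.97, 0.0], [0.001, -0.0, -1.0]]
force: [-0.7, 0.3, -2.2]
opening: 0.0558
grip_force: 75.3
```

Call:
{"op": "arm_command", "data": {
  "targets": [
    [[0, 0, 0.3, 0, 0, 0, 4], [0, 0, 0.2, 0, 0, 0, 4], [0, 0, 0, 0, 0, 0, 4]]
  ]
}}

```text
time: 6.5
tool_pos: [0.498, 0.1023, 0.0726]
eef_rot: [[-0.97, 0.243, -0.002], [0.243, 0.97, 0.0], [0.002, -0.0, -1.0]]
force: [-1.9, 0.0, -3.7]
opening: 0.0558
grip_force: 75.3
```

Call:
{"op": "arm_command", "data": {
  "targets": [
    [[0, 0, 0.1, 0, 0, 0, 4], [0, 0, 0.1, 0, 0, 0, 4], [0, 0, 0, 0, 0, 0, 4]]
  ]
}}

```text
time: 6.75
tool_pos: [0.4983, 0.1022, 0.072]
eef_rot: [[-0.97, 0.243, -0.001], [0.243, 0.97, 0.0], [0.001, -0.0, -1.0]]
force: [-6.0, 0.0, 8.1]
opening: 0.0561
grip_force: 76.5
```

Resting on the pins with about 10 N, at the expected height. Ease the side load and turn.

Call:
{"op": "arm_command", "data": {
  "targets": [
    [[0.1, 0, 0, 0, 0, 7, 4], [0, 0, 0, 0, 0, 7, 4], [0, 0, 0, 0, 0, 0, 4]]
  ]
}}

```text
time: 7.0
tool_pos: [0.4981, 0.1021, 0.072]
eef_rot: [[-0.88, 0.475, 0.001], [0.475, 0.88, -0.001], [-0.001, -0.0, -1.0]]
force: [-4.9, -1.5, 6.1]
opening: 0.0559
grip_force: 76.1
```

Call:
{"op": "arm_command", "data": {
  "targets": [
    [[0, 0, 0, 0, 0, 7, 4], [0, 0, 0, 0, 0, 7, 4], [0, 0, 0, 0, 0, 0, 4]]
  ]
}}

```text
time: 7.25
tool_pos: [0.4984, 0.1023, 0.0721]
eef_rot: [[-0.739, 0.673, 0.001], [0.673, 0.739, -0.0], [-0.001, 0.001, -1.0]]
force: [-2.4, 1.0, 4.8]
opening: 0.0562
grip_force: 76.1
```

Call:
{"op": "arm_command", "data": {
  "targets": [
    [[0, 0, 0.05, 0, 0, 7, 4], [0, 0, 0, 0, 0, 7, 4], [0, 0, 0, 0, 0, 0, 4]]
  ]
}}

```text
time: 7.5
tool_pos: [0.498, 0.1021, 0.0718]
eef_rot: [[-0.554, 0.832, 0.001], [0.832, 0.554, -0.001], [-0.001, 0.0, -1.0]]
force: [-5.3, 0.9, 9.6]
opening: 0.0559
grip_force: 76.5
```

Call:
{"op": "arm_command", "data": {
  "targets": [
    [[0, 0, 0, 0, 0, 7, 4], [0, 0, 0, 0, 0, 7, 4], [0, 0, 0, 0, 0, 0, 4]]
  ]
}}

```text
time: 7.75
tool_pos: [0.4985, 0.1025, 0.0711]
eef_rot: [[-0.339, 0.941, 0.001], [0.941, 0.339, 0.0], [-0.0, 0.001, -1.0]]
force: [-1.8, 0.1, -0.8]
opening: 0.0558
grip_force: 75.4
```

The force vanished, so a keyway is likely over the pins. Test downward.

Call:
{"op": "arm_command", "data": {
  "targets": [
    [[0, 0, 0.1, 0, 0, 0, 4], [0, 0, 0.15, 0, 0, 0, 4], [0, 0, 0, 0, 0, 0, 4]]
  ]
}}

```text
time: 8.0
tool_pos: [0.4981, 0.1028, 0.0685]
eef_rot: [[-0.343, 0.939, 0.001], [0.939, 0.343, 0.001], [0.001, 0.001, -1.0]]
force: [-2.8, 2.1, 0.8]
opening: 0.0561
grip_force: 75.6
```

Call:
{"op": "arm_command", "data": {
  "targets": [
    [[0, 0, 0.2, 0, 0, 0, 4], [0, 0, 0.2, 0, 0, 0, 4], [0, 0, 0.2, 0, 0, 0, 4], [0, 0, 0, 0, 0, 0, 4]]
  ],
  "grip_force": 90
}}

```text
time: 8.33
tool_pos: [0.4982, 0.1027, 0.0624]
eef_rot: [[-0.342, 0.94, 0.001], [0.94, 0.342, 0.0], [0.0, 0.001, -1.0]]
force: [-2.0, 1.4, 3.2]
opening: 0.0558
grip_force: 96.4
```

```bash
python3 -c "
from h import *
o=arm.get_obs();print(o['force'],o['torque'],o['qpos'])"
```

```text
[-2.02344502  1.39547722  3.1784858 ] [0.35472708 0.4632044  0.00412426] [ 3.31270969e+00  2.49014191e+01 -2.98822860e+01  3.51763894e+01
  2.60328886e-02  7.32876436e+01]
```

No torque about z, so it is sliding freely. Continue to home.

Call:
{"op": "arm_command", "data": {
  "targets": [
    [[0, 0, 0.2, 0, 0, 0, 4], [0, 0, 0.2, 0, 0, 0, 4], [0, 0, 0.1, 0, 0, 0, 4], [0, 0, 0, 0, 0, 0, 4]]
  ]
}}

```text
time: 8.67
tool_pos: [0.4983, 0.1027, 0.0576]
eef_rot: [[-0.342, 0.94, 0.001], [0.94, 0.342, 0.0], [0.0, 0.001, -1.0]]
force: [-3.5, 1.4, 7.3]
opening: 0.0557
grip_force: 96.6
```

Call:
{"op": "arm_command", "data": {
  "targets": [
    [[0, 0, 0.1, 0, 0, 0, 4], [0, 0, 0.1, 0, 0, 0, 4], [0, 0, 0, 0, 0, 0, 4]]
  ]
}}

```text
time: 8.92
tool_pos: [0.4982, 0.1027, 0.056]
eef_rot: [[-0.342, 0.94, 0.001], [0.94, 0.342, 0.0], [0.0, 0.001, -1.0]]
force: [-3.9, 1.1, 9.4]
opening: 0.0557
grip_force: 96.8
```

Call:
{"op": "arm_command", "data": {
  "targets": [
    [[0, 0, 0.1, 0, 0, 0, 4], [0, 0, 0.1, 0, 0, 0, 4], [0, 0, 0, 0, 0, 0, 4]]
  ]
}}

```text
time: 9.17
tool_pos: [0.4983, 0.1027, 0.0559]
eef_rot: [[-0.342, 0.94, 0.002], [0.94, 0.342, 0.0], [-0.0, 0.002, -1.0]]
force: [-9.4, 1.4, 28.6]
opening: 0.0551
grip_force: 99.2
```

Hard stop at the expected height. Relieve the side load a little, then check visually.

Call:
{"op": "arm_command", "data": {
  "targets": [
    [[0, -0.05, 0, 0, 0, 0, 4], [0, 0, 0, 0, 0, 0, 4], [0, 0, 0, 0, 0, 0, 4], [0, 0, 0, 0, 0, 0, 4], [0, 0, 0, 0, 0, 0, 4]]
  ]
}}

```text
time: 9.58
tool_pos: [0.4983, 0.1027, 0.0559]
eef_rot: [[-0.342, 0.94, 0.003], [0.94, 0.342, 0.001], [-0.0, 0.003, -1.0]]
force: [-9.8, 1.9, 25.7]
opening: 0.0556
grip_force: 98.8
```

Run:
```python
from h import *
s=eyes.read_camera('scene'); save(cv2.resize(s[150:260,160:290],None,fx=5,fy=5,interpolation=cv2.INTER_CUBIC),'s3.png')
```

```text
(no output)
```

View pics/s3.png

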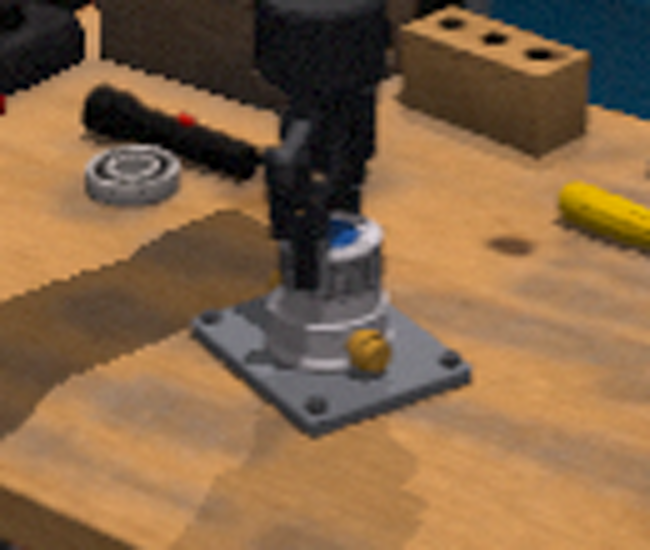

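The collar's rim sits flush on the drum at crop (330,300), with no gap and the gripper still holding. The bearing and yellow screwdriver are undisturbed.

```bash
python3 -c "
from cell import arm
print(arm.job_done())"
```

```text
the job is handed in; nothing more can be done
None
```

The collar is keyed over the pins and pushed home on the filter head, held down in the gripper at about 26 N; the job was handed in at about 9.6 s, with no verdict shown.

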